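Hook out the tray under the strip-down stand

ROBOT

A 6-joint arm with a two-finger parallel gripper is mounted at the origin on a cart in front of the work surface, level with it; the furniture and walls round the work are solid. World frame = base frame: x ahead of the robot, y to its left, z up, the work surface at z = 0. Lengths are in m, angles in rad, forces in N, time in s.
With the tool pointing down it reaches from about 0.35 to 0.775 m from the base axis. Payload 5.5 kg.
Tool frame: the origin (TCP) lies at the very end of the fingers, on their centre line; the grasp point (between the pads) lies env.pinch_z behind it (env.pinch_z is the distance from the TCP to the grasp point, in m); z points along the fingers, y is the line along which they close (so a half turn about z gives the same grasp; the last joint's range is limited). The gripper opens to 85 mm and grips with 20 to 120 N. Pads are 22 mm wide; open, the fingers measure 114 mm over their backs; the gripper's body (76 mm by 85 mm) begins 54 mm behind the grasp point. The pads swing forward as they close: fully open they stand 13 mm farther back than shut.
Start: joints at [-1.397, 0.313, 0.046, 1.304, 0, 1.431], TCP at [0.177, -0.547, 0.231] pointing down, gripper open.
Joint ranges: [-2.76, 2.76], [-0.86, 1.69], [-1.03, 1.26], [-2.2, 2.34], [-1.47, 1.5], [-3.14, 3.14]. Speed limits (rad/s): [2.57, 2.57, 3.14, 3.14, 3.14, 3.14].

INTERFACE

Orientations are given as a unit quaternion [w, x, y, z].
In Python, from workcell import env, eyes gives the robot as it stands.
- The arm moves only by the shell command python3 -m jog 'ROWS' [FORCE]. ROWS is JSON, one flat list of numbers, 7 for each row, row after row: the shift along the world's x, y, z as a fraction of full scale, then the turn, a rotation vector about the world's x, y, z as a fraction of full scale, then the opening, from -1 (shut) to 1 (fully open), so that 0 is half open. A call has 1 to 12 rows; each row is the pose to reach, as a shift and turn from the pose commanded when the call began, turning the shorter way round; what a row does not reach only later rows make up. Full scale, the value 1, is 20 cm for a shift and pi rad for a turn. A row lasts 1/12 s, in which the tool goes at most 41.7 mm and 7.16 degrees, less where a joint would pass 70% of its speed; a pose out of reach is approached as far as the arm can. A call with a number of a shift or a turn outside -1 to 1 is refused whole. A call with a gripper value outside its range is refused whole. The fingers move at their own pace and stop on an object; FORCE is the grip in N (left out, the last holds). Time passes only in rows, so rows that repeat a pose let the fingers close. It gives the time, the measured TCP pose, the force, the opening and the grip force at its end, in the units of the state.
- env.get_state(): the state, without advancing time (a new reading comes with each control period).
- eyes.read_camera(name): name is "scene" or "top" or "wrist"; returns (picture, depth): 384x512x3 uint8, red, green, blue; 384x512 float32, m along the optical axis (not along the pixel's ray), 0 where there is no reading.
- eyes.calibration(name): a dict with "fx", "fy", "cx", "cy" (pixels), "k1" (the pictures are not rectified: a ray, as slopes to the right and down, at radius r is drawn at 1 + k1 r^2 times it, then the intrinsics apply), "R" (3x3) and "t" (3): a world point X has camera coordinates R X + t; the wrist camera has in their place "tool_from_camera" (4x4, takes a point from camera to tool coordinates, whose origin is the TCP and whose axes are the flange's). Camera axes: x right, y down, z forward; pixel columns grow to the right and rows downward; lengths in m; the calibration is good to about 2 mm. A picture is of the moment at which its call begins: read the wrist's pose just before it. calibration takes no time and is no camera call.
- env.hand_in(): hands the job in; it is judged then, once.
The state is a dict: "clock": time; "joint_pos": joint angles; "qvel": joint speeds; "tau": joint torques, N m; "tcp_pos": TCP position; "orientation": TCP orientation; "wrist_force": force on the tool from outside, world axes, zero at the start; "ft_torque": the same for the moment, N m; "finger_gap": finger opening in m; "grip_force": force on a finger pad.
Only numpy, scipy, OpenCV 4.12 (cv2) and the standard library are available. Lean on these libraries where they do the work, as an engineer would, in place of code of your own. Each camera call takes 0.05 s, during which the arm holds its last target. There are 200 camera calls.

TASK

The parts tray under the low strip-down stand has been pushed in too far to reach by hand. With the draw hook feel gently for the tray's hidden pull eye under the ledge, catch it, and draw the tray forward until the whole eye stands out in front of the ledge; then unhook, and stand the hook upright on the free bench well clear of the stand. Never press harder than 12 N on the tray, its eye or the stand, do not touch the tray with the gripper, and leave the loose parts nearby where they are.

Things in the scene. Friction and masses are not known exactly. Their poses are not given: they have to be found in the camera images.
- stand: low grey steel stand fixed to the bench: top plate 190 (x) by 216 (y) mm, upper face 66 mm above the bench, on two side plates (inner faces at y = +-0.102, from 30 mm behind the front edge). Origin: on the bench under the middle of the ledge's front edge; +x runs in under the ledge, away from the robot; z up. A gear and a bearing are fixed on top, more than 85 mm behind the edge.
- ledge (a point): middle of the lower edge of the lip that hangs down along the ledge's front edge, 48 mm above the stand's origin; below it the way in is open from the bench up to the lip over the whole width
- tray (a joint): travel in m of the steel tray (180 mm wide, 46 mm high) under the stand, growing as it comes out along the stand's -x. Its flat front face lies at stand x = 0.062 - travel. Starts at 0.008 to 0.02; stops at 0 and 0.09. Slides stiffly, at about 3 N either way, rigid at its stops. Above 0.062 the whole pull eye is in front of the ledge.
- tray_face (a point): middle of the tray's front face, 28 mm above the bench. On the face stands the pull eye, an upright staple of 5 mm round steel projecting 26 mm toward the stand's -x: legs at 14 and 42 mm height, joined by an upright bar whose centre line is 24 mm out from the face. Its opening, 23 mm high, from 3 to 21 mm out from the face, is passed through sideways, along the stand's y.
- eye_track (a point): middle (stand y = 0) of the line on which the eye's centre lies, 12 mm out from the tray's face, 28 mm up, moving with the tray. The eye is clamped anywhere from 45 mm right to 45 mm left of this point (stand y -0.045 to +0.045): not known, hidden under the ledge, to be felt for. Rigid sideways; more than 12 N on it is too hard.
- hook: draw hook, 0.3 kg, standing on the bench: steel foot plate 76 x 44 x 8 mm, on its middle an upright wooden grip 26 (x) by 24 (y) mm, up to 102 mm high; a 7 mm steel rod leaves the grip along +x, 28 mm above the foot's underside, level with the eye's middle when the foot is at bench height. 125 mm from the grip's axis it is bent square to +y. Origin: centre of the foot's underside, z up.
- hook_tip (a point): centre of the round end (radius 3.5 mm) of the hook's bend, at [0.125, 0.014, 0.028] in the hook's frame: the bend runs to here from the rod's axis, 14 mm sideways
- bearing: loose ball bearing, 62 mm across, 16 mm high, lying left of the stand; not to be disturbed; origin centre of underside
- tape: loose roll of black tape, 62 mm across, 19 mm high, lying left of the way to the stand; not to be disturbed; origin centre of underside
- planet: loose small gear, 54 mm across, 24 mm high, lying right of the stand; not to be disturbed; origin centre of underside

How it is judged:
By the outcome, as a careful person would: the job done as asked, in the order asked, and still so for the second after the job is handed in, with the robot touching nothing.
It also fails if it takes over 61 s, if anything falls off the work surface, if the arm or the gripper's body presses on something with over 40 N, if the wrist force passes 120 N, or if a joint passes its speed limit or range.

## Working session

There is one attempt and no reset: what is moved stays moved. The work goes in short steps, Python scripts to look and compute and a shell command to move; the robot and the scene stay as the last step left them, time stands still between calls to the robot, and variables do not carry over. Pictures are saved under pics/ and viewed, at most 10 in all, crops included, and the job is handed in when it is done.

```bash
ls; mkdir -p pics; cat > h.py <<'E'
import numpy as np, cv2
from workcell import env, eyes
from scipy.spatial.transform import Rotation as Rn
def cam(name):
    s=env.get_state(); c=eyes.calibration(name); p,d=eyes.read_camera(name)
    if name=='wrist':
        q=s['orientation']; T=np.eye(4); T[:3,:3]=Rn.from_quat([q[1],q[2],q[3],q[0]]).as_matrix(); T[:3,3]=s['tcp_pos']
        M=T@np.array(c['tool_from_camera'])
    else:
        M=np.eye(4); R=np.array(c['R']); M[:3,:3]=R.T; M[:3,3]=-R.T@np.array(c['t'])
    return p,d,c,M
def rays(c,uv):
    uv=np.asarray(uv,float).reshape(-1,2)
    K=np.array([[c['fx'],0,c['cx']],[0,c['fy'],c['cy']],[0,0,1]])
    u=cv2.undistortPoints(uv[:,None],K,np.array([c['k1'],0,0,0.]))[:,0]
    return np.c_[u,np.ones(len(u))]
def at_z(c,M,uv,z):
    r=rays(c,uv)@M[:3,:3].T; o=M[:3,3]
    return o+r*((z-o[2])/r[:,2])[:,None]
def cloud(c,M,d):
    v,u=np.mgrid[0:384,0:512]; r=rays(c,np.c_[u.ravel(),v.ravel()])
    return ((r*d.ravel()[:,None])@M[:3,:3].T+M[:3,3]).reshape(384,512,3)
E
python3 - <<'E'
from h import *
print(env.get_state(),env.pinch_z)
for n in ('top','scene'):
    p,d,c,M=cam(n); np.savez(f'{n}.npz',p=p,d=d,M=M); print(n,M[:3,3],c['k1'],c['fx'])
    cv2.imwrite(f'pics/{n}0.png',cv2.resize(p[:,:,::-1],(800,600),interpolation=cv2.INTER_CUBIC))
E
```

```text
pics
{'clock': 0.0, 'joint_pos': array([-1.39661081e+00,  3.13969391e-01,  4.49590299e-02,  1.30357852e+00,
        1.61761272e-05,  1.43119246e+00]), 'qvel': array([-7.87070110e-04, -4.63448915e-05, -7.92886788e-04, -3.70918650e-04,
       -1.82483972e-03, -5.11612336e-04]), 'tau': array([-2.81224638e-03, -4.80634654e+01,  2.98529148e+01,  1.94661407e-02,
       -2.17768870e-04, -1.48456053e-05]), 'tcp_pos': array([ 0.1773865 , -0.54641742,  0.23041834]), 'orientation': array([-8.96284196e-04,  9.87716859e-01,  1.56251728e-01, -7.40976534e-06]), 'wrist_force': array([-0.16738555,  0.83238492, -0.54476293]), 'ft_torque': array([ 0.00562817,  0.00339418, -0.07261427]), 'grip_force': 0.0, 'finger_gap': 0.08539417973433856} 0.0187
top [0.44297375 0.03694693 1.27350713] 0.04147681977203485 413.9969496760333
scene [-0.05317603  0.69116721  0.97320164] -0.12551492031314 468.0260638345273
```

View pics/top0.png

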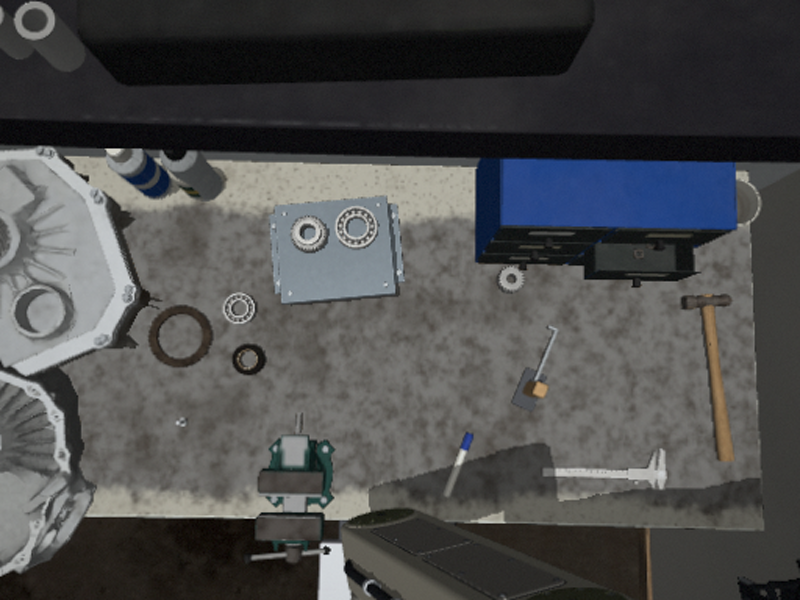

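View pics/scene0.png

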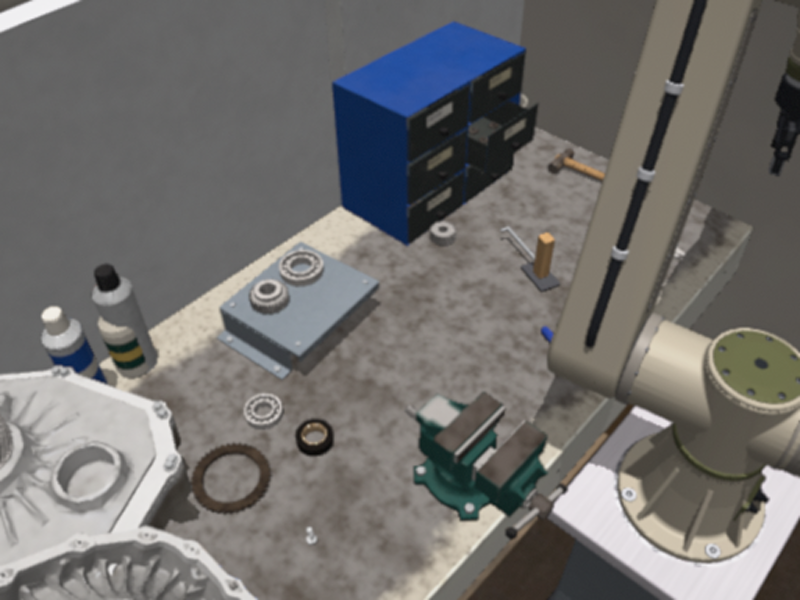

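The top picture shows the stand plate with its front corners at about (281,303) and (398,293). The hook's foot is near (530,388), its grip top at (539,390), its rod running to (552,328), and the loose parts lie at (239,308), (248,359) and (511,279).

```bash
python3 - <<'E'
from h import *
f=np.load('top.npz'); c=eyes.calibration('top'); M=f['M']
def g(pts,z): return at_z(c,M,(np.array(pts,float)+.5)*.64-.5,z).round(4)
print('stand FL FR BL BR',g([(281,303),(398,293),(272,206),(387,197)],.066).tolist())
print('grip top',g([(539,390)],.102),'bend',g([(553,328),(547,327)],.028))
print('brg,tape',g([(239,308)],.016),g([(248,359)],.019),'planet',g([(511,279)],.024))
P=cloud(c,M,f['d'])
m=(P[...,2]>.06)&(P[...,2]<.072)&(abs(P[...,0]-.62)<.2)&(abs(P[...,1]-.1)<.17)
print('plate',cv2.minAreaRect(P[m][:,:2].astype(np.float32)),m.sum(),np.median(P[m][:,2]))
m=(P[...,2]>.09)&(P[...,2]<.11)&(abs(P[...,0]-.41)<.12)&(abs(P[...,1]+.2)<.1); print('grip',P[m].mean(0),m.sum(),P[m][:,2].max())
m2=(P[...,2]>.02)&(P[...,2]<.04)&(abs(P[...,0]-.5)<.1)&(abs(P[...,1]+.2)<.05)
print('rod',P[m2].round(3).tolist()[::6])
p=f['p']; cr=p[195:275,305:385,::-1]; cr2=p[120:200,165:265,::-1]
cv2.imwrite('pics/c1.png',np.hstack([cv2.resize(cr,(400,400),interpolation=2),cv2.resize(cr2,(400,320),interpolation=2)[:, :] if 0 else cv2.copyMakeBorder(cv2.resize(cr2,(400,320),interpolation=2),0,80,0,0,0)]))
E
```

```text
stand FL FR BL BR [[0.5942, 0.239, 0.066], [0.6179, 0.0197, 0.066], [0.78, 0.263, 0.066], [0.8028, 0.0444, 0.066]]
grip top [[ 0.4419 -0.2365  0.102 ]] bend [[ 0.5614 -0.2814  0.028 ]
 [ 0.5631 -0.2699  0.028 ]]
brg,tape [[0.5888 0.3285 0.016 ]] [[0.4898 0.306  0.019 ]] planet [[ 0.6562 -0.2012  0.024 ]]
plate ((0.7003875970840454, 0.14258673787117004), (0.19064229726791382, 0.21573738753795624), 6.424821853637695) 3746 0.06624232616222603
grip [ 0.44387201 -0.23646031  0.10192319] 85 0.10783746909354819
rod [[0.476, -0.249, 0.028], [0.467, -0.247, 0.035], [0.461, -0.243, 0.038], [0.448, -0.228, 0.029], [0.437, -0.225, 0.028]]
```

View pics/c1.png

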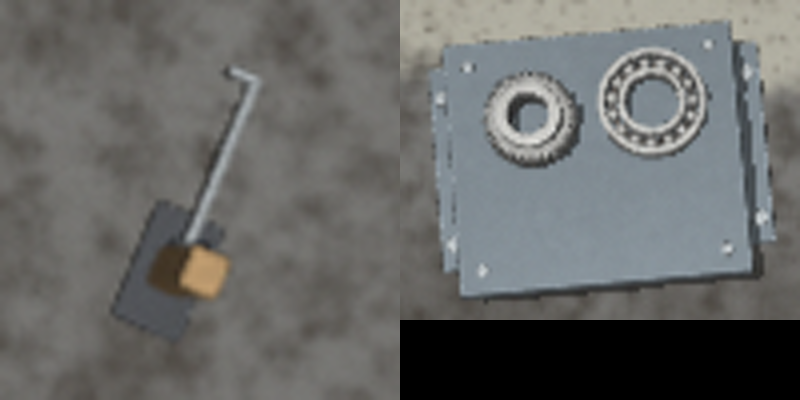

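Crop: the hook's bend corner is at (258,80), its tip at (230,70), and its grip top at (205,272). From this the hook yaw is about -20° and the stand yaw about +6.4°. Stand origin is about (0.606, 0.132). Next I move above the hook.

```bash
python3 -m jog '[0.66,0.775,0,0,0,0.393,1,0.66,0.775,0,0,0,0.393,1,0.66,0.775,0,0,0,0.393,1,0.66,0.775,0,0,0,0.393,1,0.66,0.775,0,0,0,0.393,1,0.66,0.775,0,0,0,0.393,1,0.66,0.775,0,0,0,0.393,1,0.66,0.775,0,0,0,0.393,1,0.66,0.775,0,0,0,0.393,1,0.66,0.775,0,0,0,0.393,1,0.66,0.775,0,0,0,0.393,1]' 60
python3 -m jog '[0.66,0.775,0,0,0,0.393,1,0.66,0.775,0,0,0,0.393,1,0.66,0.775,0,0,0,0.393,1,0.66,0.775,0,0,0,0.393,1,0.66,0.775,0,0,0,0.393,1,0.66,0.775,0,0,0,0.393,1,0.66,0.775,0,0,0,0.393,1,0.66,0.775,0,0,0,0.393,1,0.66,0.775,0,0,0,0.393,1,0.66,0.775,0,0,0,0.393,1,0.66,0.775,0,0,0,0.393,1,0.66,0.775,0,0,0,0.393,1]'
python3 - <<'E'
from h import *
p,d,c,M=cam('wrist'); np.savez('w.npz',p=p,d=d,M=M); s=env.get_state(); print(s['tcp_pos'],s['joint_pos'],Rn.from_matrix(M[:3,:3]).as_euler('zyx',degrees=True))
P=cloud(c,M,d)
m=(P[...,2]>.095)&(P[...,2]<.11)&(abs(P[...,0]-.44)<.1)&(abs(P[...,1]+.23)<.1)
print(m.sum()); 
if m.sum()>30: print(cv2.minAreaRect(P[m][:,:2].astype(np.float32)))
m=(P[...,2]>.004)&(P[...,2]<.013)&(abs(P[...,0]-.44)<.1)&(abs(P[...,1]+.23)<.1)
if m.sum()>30: print('foot',cv2.minAreaRect(P[m][:,:2].astype(np.float32)),m.sum())
cv2.imwrite('pics/w0.png',cv2.resize(p[:,:,::-1],(768,576)))
E
```

```text
clock: 1.02
tcp_pos: [0.3094, -0.3916, 0.2309]
orientation: [-0.0, 0.714, 0.7, 0.0]
wrist_force: [-0.6, 0.2, -0.2]
finger_gap: 0.0853
grip_force: 0.0
clock: 2.02
tcp_pos: [0.4413, -0.2369, 0.2311]
orientation: [-0.0, 0.181, 0.984, 0.0]
wrist_force: [-0.3, 0.4, 0.5]
finger_gap: 0.0851
grip_force: 0.0
[ 0.44136608 -0.23691895  0.2311332 ] [-6.53121377e-01  1.70196413e-01 -1.40795319e-01  1.26024634e+00
  1.50934235e-04 -2.89858859e-01] [-68.28265119  15.3144927  174.01841604]
731
((0.4455987513065338, -0.23748399317264557), (0.023901620879769325, 0.025449812412261963), 66.94943237304688)
foot ((0.44568318128585815, -0.2375321090221405), (0.043906960636377335, 0.07537489384412766), 67.36588287353516) 1358
```

View pics/w0.png

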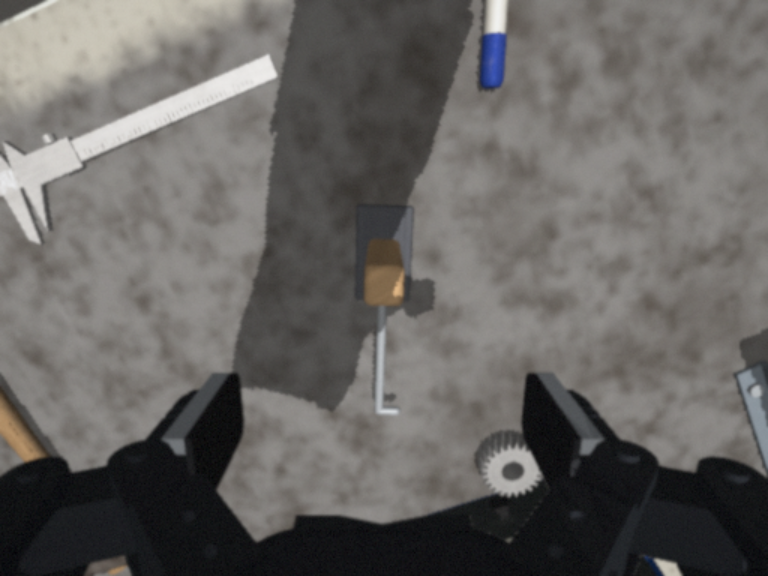

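The wrist view shows the grip at about (384,275) and the bend at (388,411), so the gripper is roughly aligned. Remaining corrections are +4 mm in x and -1.8° of yaw.

```bash
python3 -m jog '[0.022,-0.003,-0.15,0,0,-0.01,1,0.022,-0.003,-0.3,0,0,-0.01,1,0.022,-0.003,-0.5,0,0,-0.01,1,0.022,-0.003,-0.7,0,0,-0.01,1,0.022,-0.003,-0.85,0,0,-0.01,1,0.022,-0.003,-0.945,0,0,-0.01,1,0.022,-0.003,-0.945,0,0,-0.01,1]' 90
python3 -m jog '[0,0,0,0,0,0,-1,0,0,0,0,0,0,-1,0,0,0,0,0,0,-1,0,0,0,0,0,0,-1,0,0,0,0,0,0,-1,0,0,0,0,0,0,-1,0,0,0,0,0,0,-1,0,0,0,0,0,0,-1]' 90
```

```text
clock: 2.65
tcp_pos: [0.4427, -0.2354, 0.0381]
orientation: [-0.004, 0.195, 0.981, 0.002]
wrist_force: [-1.6, 0.2, 1.0]
finger_gap: 0.0855
grip_force: 0.0
clock: 3.32
tcp_pos: [0.447, -0.2383, 0.0439]
orientation: [0.001, 0.194, 0.981, -0.001]
wrist_force: [-0.3, 0.6, 5.3]
finger_gap: 0.0231
grip_force: 89.1
```

```bash
python3 -m jog '[0,0,0.06,0,0,0,-1,0,0,0.15,0,0,0,-1,0.01,0.1,0.15,0,0,0.02,-1,0.025,0.3,0.15,0,0,0.04,-1,0.04,0.5,0.15,0,0,0.06,-1,0.055,0.65,0.15,0,0,0.081,-1,0.055,0.69,0.15,0,0,0.081,-1,0.055,0.69,0.15,0,0,0.081,-1]' 90
python3 -m jog '[0.01,0.1,0,0,0,0.02,-1,0.025,0.3,0,0,0,0.04,-1,0.04,0.5,0,0,0,0.06,-1,0.055,0.65,0,0,0,0.081,-1,0.055,0.69,0,0,0,0.081,-1,0.055,0.69,0,0,0,0.081,-1,0.055,0.69,0,0,0,0.081,-1,0.055,0.69,0,0,0,0.081,-1]'
python3 - <<'E'
from h import *
p,d,c,M=cam('wrist'); np.savez('w.npz',p=p,d=d,M=M); s=env.get_state(); print(s['wrist_force'],s['ft_torque'],s['joint_pos'])
P=cloud(c,M,d)
cv2.imwrite('pics/w1.png',cv2.resize(p[:,:,::-1],(768,576)))
f=np.load('top.npz'); Q=cloud(eyes.calibration('top'),f['M'],f['d'])
m=(Q[...,0]>.25)&(Q[...,0]<.45)&(abs(Q[...,1]-.2)<.1)&(Q[...,2]>.03)
for x in np.arange(.25,.45,.025):
    k=m&(Q[...,0]>=x)&(Q[...,0]<x+.025)
    if k.any(): print(round(x,3),Q[k].min(0).round(3),Q[k].max(0).round(3))
E
```

```text
clock: 3.98
tcp_pos: [0.456, -0.0971, 0.0722]
orientation: [-0.001, 0.066, 0.998, 0.0]
wrist_force: [-0.6, -0.1, -2.7]
finger_gap: 0.0229
grip_force: 89.5
clock: 4.65
tcp_pos: [0.4681, 0.037, 0.0723]
orientation: [0.0, -0.058, 0.998, -0.0]
wrist_force: [0.8, 0.4, -3.3]
finger_gap: 0.0233
grip_force: 90.2
[-0.51836019  0.86374842 -3.12429232] [-0.0302632   0.0133125  -0.03102272] [-9.21302643e-02  2.26301197e-01 -4.85781052e-01  8.58599520e-01
 -4.99161843e-04 -2.08551569e-01]
0.25 [0.252 0.142 0.119] [0.275 0.252 0.149]
0.275 [0.275 0.142 0.033] [0.3   0.253 0.148]
0.3 [0.3   0.161 0.031] [0.325 0.227 0.134]
0.325 [0.325 0.164 0.051] [0.35  0.231 0.123]
0.35 [0.35  0.173 0.065] [0.374 0.221 0.119]
0.375 [0.377 0.192 0.066] [0.392 0.203 0.077]
```

View pics/w1.png

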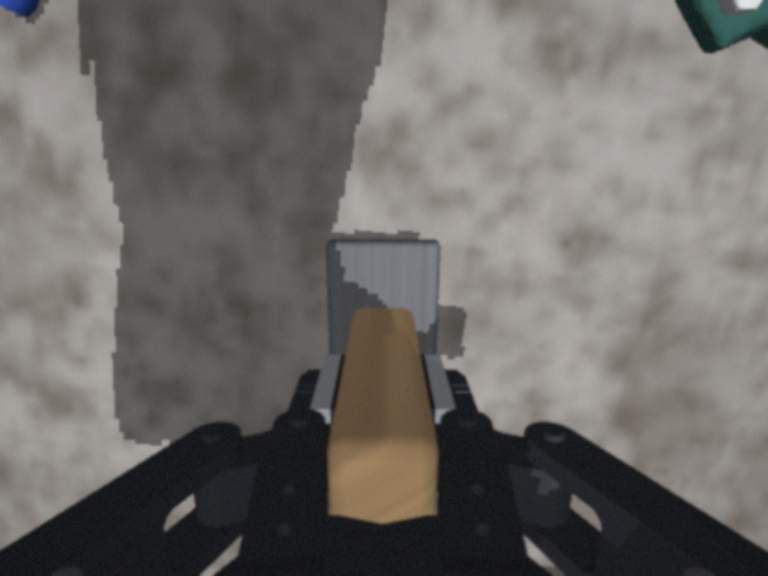

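The wrist view shows the foot at (383,295) and the grip at (383,420), held straight. The vise nose is clear of the planned path. Next I lower the hook and advance in front of the tray face.

```bash
cat > chk.py <<'E'
# usage: chk.py base | chk.py LIMIT : exit 1 when horizontal force change exceeds LIMIT
import sys,numpy as np
from workcell import env
s=env.get_state(); f=np.array(s['wrist_force']); p=np.array(s['tcp_pos'])
ex=np.array([.9937,.1118,0]); ey=np.array([-.1118,.9937,0]); o=np.array([.606,.132,0])
if sys.argv[1]=='base': np.save('base.npy',f); b=f
else: b=np.load('base.npy')
d=f-b; h=[d@ex,d@ey]; r=p-o
print('F %.1f %.1f %.1f'%(h[0],h[1],d[2]),'tz %.2f'%s['ft_torque'][2],'S %.1f %.1f %.1f mm'%(r@ex*1e3,r@ey*1e3,p[2]*1e3),'t %.1f'%s['clock'])
sys.exit(0 if sys.argv[1]=='base' or np.hypot(*h)<float(sys.argv[1]) else 1)
E
python3 -m jog '[0,0,-0.06,0,0,0,-1,0,0,-0.11,0,0,0,-1,0,0,-0.13,0,0,0,-1,0.06,0.007,-0.13,0,0,0,-1,0.13,0.014,-0.13,0,0,0,-1,0.2,0.022,-0.13,0,0,0,-1,0.248,0.028,-0.13,0,0,0,-1,0.248,0.028,-0.13,0,0,0,-1,0.248,0.028,-0.13,0,0,0,-1,0.248,0.028,-0.13,0,0,0,-1]' 90; python3 chk.py base
```

```text
clock: 5.53
tcp_pos: [0.5163, 0.0437, 0.046]
orientation: [-0.001, -0.059, 0.998, 0.0]
wrist_force: [0.2, 0.3, -3.5]
finger_gap: 0.0232
grip_force: 90.2
F 0.0 0.0 0.0 tz 0.00 S -99.0 -77.7 46.0 mm t 5.5
```

```bash
J="python3 -m jog"
python3 -m jog '[0.01,0.001,0,0,0,0,-1,0.01,0.001,0,0,0,0,-1]' >/dev/null && python3 chk.py 1.8 &&
python3 -m jog '[0.01,0.001,0,0,0,0,-1,0.01,0.001,0,0,0,0,-1]' >/dev/null && python3 chk.py 1.8 &&
python3 -m jog '[0.01,0.001,0,0,0,0,-1,0.01,0.001,0,0,0,0,-1]' >/dev/null && python3 chk.py 1.8 &&
python3 -m jog '[0.01,0.001,0,0,0,0,-1,0.01,0.001,0,0,0,0,-1]' >/dev/null && python3 chk.py 1.8 &&
python3 -m jog '[0.01,0.001,0,0,0,0,-1,0.01,0.001,0,0,0,0,-1]' >/dev/null && python3 chk.py 1.8 &&
python3 -m jog '[0.01,0.001,0,0,0,0,-1,0.01,0.001,0,0,0,0,-1]' >/dev/null && python3 chk.py 1.8 &&
python3 -m jog '[0.01,0.001,0,0,0,0,-1,0.01,0.001,0,0,0,0,-1]' >/dev/null && python3 chk.py 1.8 &&
python3 -m jog '[0.01,0.001,0,0,0,0,-1,0.01,0.001,0,0,0,0,-1]' >/dev/null && python3 chk.py 1.8 &&
python3 -m jog '[0.01,0.001,0,0,0,0,-1,0.01,0.001,0,0,0,0,-1]' >/dev/null && python3 chk.py 1.8 &&
python3 -m jog '[0.01,0.001,0,0,0,0,-1,0.01,0.001,0,0,0,0,-1]' >/dev/null && python3 chk.py 1.8 &&
python3 -m jog '[0.01,0.001,0,0,0,0,-1,0.01,0.001,0,0,0,0,-1]' >/dev/null && python3 chk.py 1.8 &&
python3 -m jog '[0.01,0.001,0,0,0,0,-1,0.01,0.001,0,0,0,0,-1]' >/dev/null && python3 chk.py 1.8 &&
python3 -m jog '[0.01,0.001,0,0,0,0,-1,0.01,0.001,0,0,0,0,-1]' >/dev/null && python3 chk.py 1.8
```

```text
F -0.3 -0.3 -0.6 tz -0.06 S -96.2 -77.5 46.3 mm t 5.7
F 0.4 -0.1 -0.9 tz -0.05 S -93.6 -77.6 46.4 mm t 5.9
F -1.3 -0.4 1.1 tz 0.02 S -91.4 -77.6 46.4 mm t 6.0
F 0.5 -0.2 0.2 tz 0.04 S -89.3 -77.7 46.4 mm t 6.2
F -0.3 -0.4 0.0 tz 0.00 S -87.3 -77.7 46.4 mm t 6.4
F -0.6 -0.1 1.3 tz -0.03 S -85.3 -77.7 46.3 mm t 6.5
F 1.1 -0.5 -0.3 tz -0.00 S -83.2 -77.7 46.4 mm t 6.7
F -0.8 -0.7 1.2 tz -0.02 S -81.3 -77.8 46.4 mm t 6.9
F 0.7 -0.4 0.1 tz -0.01 S -79.3 -77.8 46.4 mm t 7.0
F 0.5 -0.3 -0.2 tz 0.01 S -77.2 -77.8 46.4 mm t 7.2
F 0.7 -0.1 -0.2 tz -0.04 S -75.3 -77.8 46.4 mm t 7.4
F -1.1 -0.4 1.2 tz 0.00 S -73.4 -77.8 46.3 mm t 7.5
F -1.9 -0.4 1.2 tz 0.05 S -72.2 -77.8 46.2 mm t 7.7
```

```bash
python3 -m jog '[0.005,0.0005,0,0,0,0,-1,0.005,0.0005,0,0,0,0,-1]' >/dev/null; python3 chk.py 9; python3 -m jog '[0.005,0.0005,0,0,0,0,-1,0.005,0.0005,0,0,0,0,-1]' >/dev/null; python3 chk.py 9
```

```text
F -3.2 -0.9 1.3 tz 0.01 S -71.1 -77.8 46.2 mm t 7.9
F -2.8 -0.7 0.9 tz 0.08 S -69.9 -77.8 46.2 mm t 8.0
```

```bash
python3 -m jog '[-0.02,-0.002,0,0,0,0,-1,-0.045,-0.005,0,0,0,0,-1,-0.045,-0.005,0,0,0,0,-1,-0.048,0.02,0,0,0,0,-1,-0.051,0.045,0,0,0,0,-1,-0.051,0.045,0,0,0,0,-1,-0.051,0.045,0,0,0,0,-1]' >/dev/null; python3 chk.py 2 &&
python3 -m jog '[-0.001,0.01,0,0,0,0,-1,-0.001,0.01,0,0,0,0,-1]' >/dev/null && python3 chk.py 2 &&
python3 -m jog '[-0.001,0.01,0,0,0,0,-1,-0.001,0.01,0,0,0,0,-1]' >/dev/null && python3 chk.py 2 &&
python3 -m jog '[-0.001,0.01,0,0,0,0,-1,-0.001,0.01,0,0,0,0,-1]' >/dev/null && python3 chk.py 2 &&
python3 -m jog '[-0.001,0.01,0,0,0,0,-1,-0.001,0.01,0,0,0,0,-1]' >/dev/null && python3 chk.py 2 &&
python3 -m jog '[-0.001,0.01,0,0,0,0,-1,-0.001,0.01,0,0,0,0,-1]' >/dev/null && python3 chk.py 2 &&
python3 -m jog '[-0.001,0.01,0,0,0,0,-1,-0.001,0.01,0,0,0,0,-1]' >/dev/null && python3 chk.py 2 &&
python3 -m jog '[-0.001,0.01,0,0,0,0,-1,-0.001,0.01,0,0,0,0,-1]' >/dev/null && python3 chk.py 2 &&
python3 -m jog '[-0.001,0.01,0,0,0,0,-1,-0.001,0.01,0,0,0,0,-1]' >/dev/null && python3 chk.py 2 &&
python3 -m jog '[-0.001,0.01,0,0,0,0,-1,-0.001,0.01,0,0,0,0,-1]' >/dev/null && python3 chk.py 2 &&
python3 -m jog '[-0.001,0.01,0,0,0,0,-1,-0.001,0.01,0,0,0,0,-1]' >/dev/null && python3 chk.py 2 &&
python3 -m jog '[-0.001,0.01,0,0,0,0,-1,-0.001,0.01,0,0,0,0,-1]' >/dev/null && python3 chk.py 2 &&
python3 -m jog '[-0.001,0.01,0,0,0,0,-1,-0.001,0.01,0,0,0,0,-1]' >/dev/null && python3 chk.py 2 &&
python3 -m jog '[-0.001,0.01,0,0,0,0,-1,-0.001,0.01,0,0,0,0,-1]' >/dev/null && python3 chk.py 2
```

```text
F -0.1 -0.5 -0.1 tz -0.01 S -78.6 -67.3 46.4 mm t 8.6
F -0.1 -0.4 -0.3 tz -0.03 S -78.7 -65.5 46.3 mm t 8.8
F -0.2 0.1 0.4 tz -0.00 S -78.7 -63.5 46.3 mm t 8.9
F -0.3 -0.3 -0.5 tz 0.01 S -78.7 -61.5 46.3 mm t 9.1
F -0.9 -0.4 0.7 tz -0.03 S -78.7 -59.5 46.3 mm t 9.3
F 0.3 -0.3 0.6 tz -0.08 S -78.7 -57.4 46.3 mm t 9.4
F -0.3 0.2 -0.2 tz 0.00 S -78.6 -55.4 46.3 mm t 9.6
F -0.0 -0.1 1.0 tz -0.03 S -78.7 -53.4 46.3 mm t 9.8
F -0.3 -0.5 0.2 tz 0.04 S -78.6 -51.4 46.3 mm t 9.9
F 0.4 -0.0 -0.6 tz -0.02 S -78.6 -49.4 46.3 mm t 10.1
F 0.2 -0.6 0.7 tz 0.01 S -78.5 -47.4 46.3 mm t 10.3
F -0.6 -0.1 -0.3 tz -0.05 S -78.5 -45.4 46.3 mm t 10.4
F -0.5 -3.3 0.3 tz -0.28 S -78.4 -44.2 46.4 mm t 10.6
```

```bash
python3 -m jog '[0.001,-0.01,0,0,0,0,-1,0.001,-0.01,0,0,0,0,-1,-0.014,-0.012,0,0,0,0,-1,-0.019,-0.012,0,0,0,0,-1,-0.019,-0.012,0,0,0,0,-1]' >/dev/null; python3 chk.py 2 &&
python3 -m jog '[-0.01,-0.001,0,0,0,0,-1,-0.01,-0.001,0,0,0,0,-1]' >/dev/null && python3 chk.py 2 &&
python3 -m jog '[-0.01,-0.001,0,0,0,0,-1,-0.01,-0.001,0,0,0,0,-1]' >/dev/null && python3 chk.py 2 &&
python3 -m jog '[-0.01,-0.001,0,0,0,0,-1,-0.01,-0.001,0,0,0,0,-1]' >/dev/null && python3 chk.py 2 &&
python3 -m jog '[-0.01,-0.001,0,0,0,0,-1,-0.01,-0.001,0,0,0,0,-1]' >/dev/null && python3 chk.py 2
```

```text
F -0.6 -0.4 -0.9 tz -0.03 S -83.1 -45.4 46.2 mm t 11.0
F 0.1 1.2 1.2 tz -0.02 S -84.7 -45.5 46.4 mm t 11.2
F 2.7 0.1 -1.0 tz -0.00 S -86.0 -45.5 46.5 mm t 11.4
```

The bend has caught the bar, with a steady pull of about 3 N. Now I draw the tray.

```bash

python3 -m jog '[-0.012,-0.001,0,0,0,0,-1,-0.024,-0.003,0,0,0,0,-1,-0.036,-0.004,0,0,0,0,-1,-0.048,-0.005,0,0,0,0,-1,-0.06,-0.007,0,0,0,0,-1,-0.072,-0.008,0,0,0,0,-1]' >/dev/null && python3 chk.py 6 &&
python3 -m jog '[-0.012,-0.001,0,0,0,0,-1,-0.024,-0.003,0,0,0,0,-1,-0.036,-0.004,0,0,0,0,-1,-0.048,-0.005,0,0,0,0,-1,-0.06,-0.007,0,0,0,0,-1,-0.072,-0.008,0,0,0,0,-1]' >/dev/null && python3 chk.py 6 &&
python3 -m jog '[-0.012,-0.001,0,0,0,0,-1,-0.024,-0.003,0,0,0,0,-1,-0.036,-0.004,0,0,0,0,-1,-0.048,-0.005,0,0,0,0,-1,-0.06,-0.007,0,0,0,0,-1,-0.072,-0.008,0,0,0,0,-1]' >/dev/null && python3 chk.py 6 &&
python3 -m jog '[-0.012,-0.001,0,0,0,0,-1,-0.024,-0.003,0,0,0,0,-1,-0.036,-0.004,0,0,0,0,-1,-0.048,-0.005,0,0,0,0,-1,-0.06,-0.007,0,0,0,0,-1,-0.072,-0.008,0,0,0,0,-1]' >/dev/null && python3 chk.py 6
python3 - <<'E'
from h import *
p,d,c,M=cam('top'); P=cloud(c,M,d); np.savez('top2.npz',p=p,d=d,M=M)
cv2.imwrite('pics/t2.png',cv2.resize(p[140:240,160:300,::-1],(784,560),interpolation=2))
E
```

```text
F 2.9 -0.6 -0.3 tz 0.01 S -101.1 -45.6 46.5 mm t 11.9
F 3.1 -0.5 -0.5 tz -0.02 S -115.7 -45.6 46.4 mm t 12.4
F 4.0 -1.1 0.6 tz -0.03 S -130.2 -45.5 46.4 mm t 12.9
F 3.4 -1.3 0.4 tz -0.18 S -144.8 -45.5 46.3 mm t 13.4
```

View pics/t2.png

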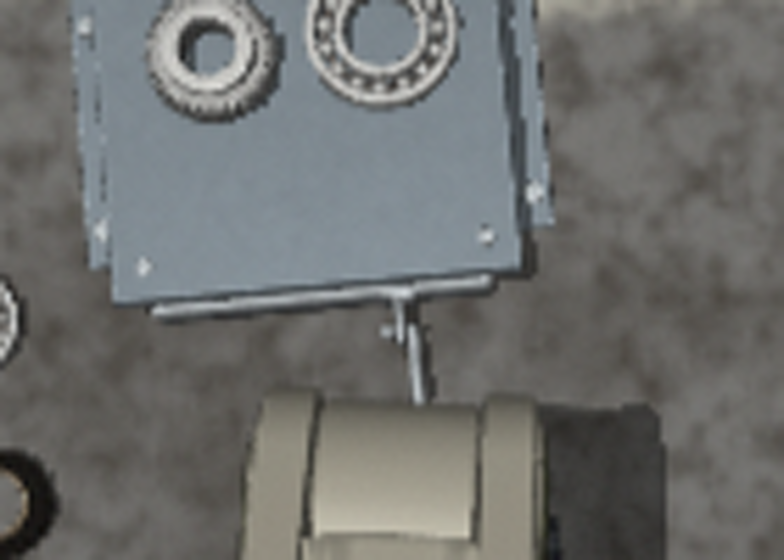

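The crop shows the tray front strip from (155,315) to (492,285), in front of the ledge, with the hook's bend on the eye bar at about (395,325). I'll measure the travel.

```bash
python3 - <<'E'
from h import *
f=np.load('top2.npz'); c=eyes.calibration('top'); M=f['M']
ex=np.array([.9937,.1118,0]); ey=np.array([-.1118,.9937,0]); o=np.array([.606,.132,0])
def g(pts,z):
    P=at_z(c,M,(np.array(pts,float)+.5)/5.6-.5+[160,140],z)-o; return np.c_[P@ex,P@ey].round(4).tolist()
print('tray front',g([(155,321),(320,306),(492,291)],.046)); print('ledge',g([(113,303),(522,268)],.066)); print('tip',g([(386,331)],.03))
P=cloud(c,M,f['d'])-o; x=P@ex; y=P@ey; z=P[...,2]
m=(z>.04)&(z<.052)&(abs(y)<.085)&(x>-.04)&(x<.01); print('tray top x',np.percentile(x[m],[2,50,98]).round(4),m.sum())
E
```

```text
tray front [[-0.0085, 0.0889], [-0.0084, 0.0009], [-0.0087, -0.0912]]
ledge [[0.0003, 0.1073], [-0.0006, -0.1078]]
tip [[-0.023, -0.0324]]
tray top x [-0.0227 -0.0032  0.0007] 112
```

```bash

python3 -m jog '[-0.01,-0.001,0,0,0,0,-1,-0.02,-0.002,0,0,0,0,-1,-0.03,-0.003,0,0,0,0,-1,-0.03,-0.003,0,0,0,0,-1]' >/dev/null; python3 chk.py 6
python3 -m jog '[0.012,0.001,0,0,0,0,-1,0.027,0.003,0,0,0,0,-1,0.027,0.003,0,0,0,0,-1]' >/dev/null; python3 chk.py 2
python3 -m jog '[0.002,-0.02,0,0,0,0,-1,0.004,-0.04,0,0,0,0,-1,0.006,-0.06,0,0,0,0,-1,0.006,-0.06,0,0,0,0,-1]' >/dev/null; python3 chk.py 2 && 
python3 -m jog '[0.004,-0.04,0,0,0,0,-1,0.009,-0.08,0,0,0,0,-1,0.009,-0.08,0,0,0,0,-1]' >/dev/null; python3 chk.py 2
```

```text
F 1.4 -1.9 1.4 tz -0.08 S -151.2 -45.4 46.3 mm t 13.8
F -0.1 1.0 -0.4 tz -0.02 S -145.3 -45.3 46.0 mm t 14.0
F 0.7 0.3 -0.0 tz -0.04 S -145.4 -58.3 46.2 mm t 14.3
F -0.6 -0.8 0.6 tz 0.04 S -145.0 -75.1 46.4 mm t 14.6
```

```bash

python3 -m jog '[-0.1,-0.011,0,0,0,0,-1,-0.2,-0.022,0,0,0,0,-1,-0.3,-0.034,0,0,0,0,-1,-0.3,-0.034,0.06,0,0,0,-1,-0.3,-0.034,0.1,0,0,0,-1,-0.28,-0.15,0.1,0,0,0,-1,-0.26,-0.32,0.1,0,0,0,-1,-0.24,-0.5,0.1,0,0,0,-1,-0.22,-0.68,0.1,0,0,0,-1,-0.2,-0.86,0.1,0,0,0,-1,-0.2,-1,0.1,0,0,0,-1,-0.2,-1,0.1,0,0,0,-1]'
python3 -m jog '[0,0,-0.04,0,0,0,-1,0,0,-0.08,0,0,0,-1,0,0,-0.1,0,0,0,-1,0,0,-0.1,0,0,0,-1]'; python3 chk.py base
python3 -m jog '[0,0,-0.004,0,0,0,-1,0,0,-0.004,0,0,0,-1]' >/dev/null; python3 chk.py 50
python3 -m jog '[0,0,-0.004,0,0,0,-1,0,0,-0.004,0,0,0,-1]' >/dev/null; python3 chk.py 50
```

```text
clock: 15.58
tcp_pos: [0.433, -0.1639, 0.0676]
orientation: [0.002, -0.057, 0.998, -0.003]
wrist_force: [0.0, -0.5, -2.7]
finger_gap: 0.0231
grip_force: 90.5
clock: 15.92
tcp_pos: [0.4286, -0.1556, 0.0448]
orientation: [-0.001, -0.06, 0.998, 0.001]
wrist_force: [-0.1, 0.2, -2.7]
finger_gap: 0.0228
grip_force: 90.6
F 0.0 0.0 0.0 tz -0.00 S -208.4 -265.9 44.8 mm t 15.9
F 0.4 0.1 -0.3 tz -0.01 S -207.3 -267.0 45.4 mm t 16.1
F 0.6 -0.1 -1.7 tz 0.02 S -207.1 -267.6 44.9 mm t 16.2
```

```bash

python3 -m jog '[0,0,-0.004,0,0,0,-1,0,0,-0.004,0,0,0,-1]' >/dev/null; python3 chk.py 50
python3 -m jog '[0,0,-0.004,0,0,0,-1,0,0,-0.004,0,0,0,-1]' >/dev/null; python3 chk.py 50
```

```text
F 0.2 -0.3 -0.6 tz 0.01 S -207.2 -267.9 44.0 mm t 16.4
F -3.0 1.7 6.3 tz 0.02 S -207.3 -267.9 43.9 mm t 16.6
```

```bash

python3 -m jog '[0,0,0,0,0,0,0,0,0,0,0,0,0,0.5,0,0,0,0,0,0,1,0,0,0,0,0,0,1,0,0,0,0,0,0,1,0,0,0,0,0,0,1,0,0,0,0,0,0,1]'
python3 -m jog '[0,0,0.1,0,0,0,1,0,0,0.25,0,0,0,1,0,0,0.45,0,0,0,1,0,0,0.65,0,0,0,1,0,0,0.85,0,0,0,1,0,0,0.95,0,0,0,1,-0.2,-0.2,0.95,0,0,0,1,-0.4,-0.4,0.95,0,0,0,1,-0.4,-0.6,0.95,0,0,0,1,-0.4,-0.8,0.95,0,0,0,1,-0.4,-0.8,0.95,0,0,0,1,-0.4,-0.8,0.95,0,0,0,1]'
python3 - <<'E'
from h import *
p,d,c,M=cam('top'); 
cv2.imwrite('pics/t3.png',cv2.resize(p[110:320,100:380,::-1],(800,600),interpolation=2))
p,d,c,M=cam('scene'); 
cv2.imwrite('pics/s3.png',cv2.resize(p[100:384,120:500,::-1],(800,598),interpolation=2))
E
```

```text
clock: 17.17
tcp_pos: [0.4299, -0.1574, 0.0431]
orientation: [-0.0, -0.059, 0.998, 0.0]
wrist_force: [-0.1, -0.6, -0.4]
finger_gap: 0.0852
grip_force: 0.0
clock: 18.17
tcp_pos: [0.3493, -0.3217, 0.2329]
orientation: [0.0, -0.057, 0.998, -0.001]
wrist_force: [-0.2, -0.5, 0.2]
finger_gap: 0.0851
grip_force: 0.0
```

View pics/t3.png

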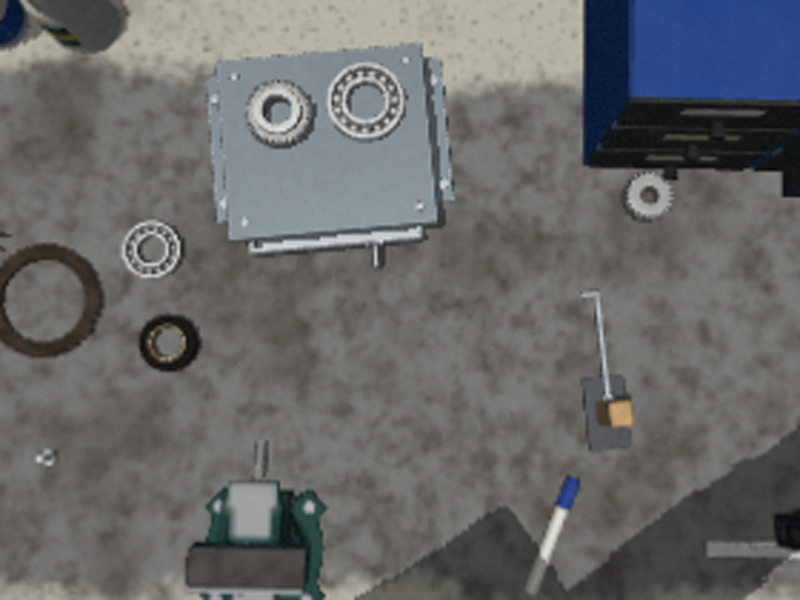

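View pics/s3.png

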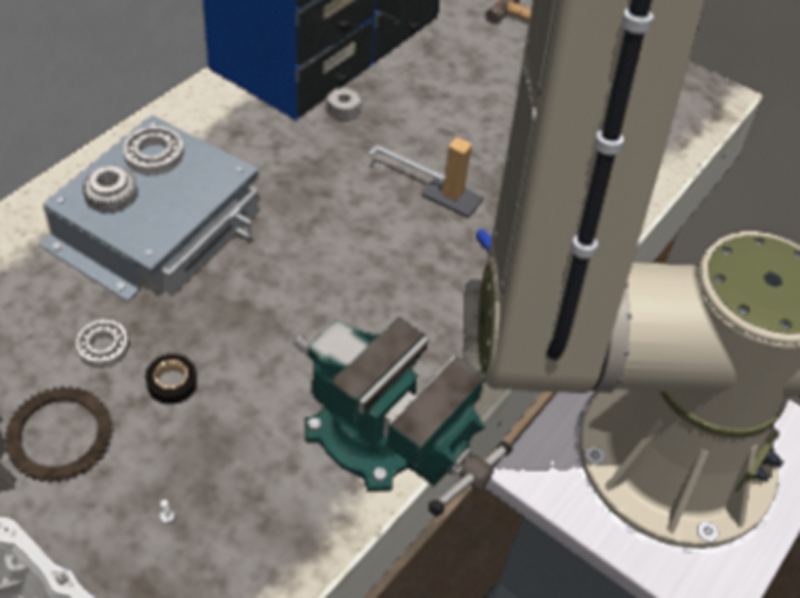

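The top crop shows the tray face clear in front of the ledge, with the whole eye out at (378,253). The hook stands upright at (607,412), and the loose parts are where they were. I'm handing in.

```bash
python3 -c "
from workcell import env
print(env.hand_in())"
```

```text
the job is handed in; nothing more can be done
None
```

The tray is drawn out until the whole eye stands in front of the ledge, the hook is unhooked and standing upright about 0.34 m from the stand, the loose parts show no movement in the final pictures, the highest contact force I read was about 4 N, and the job was handed in at about 18 s.

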